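Draw the file out from under the tray's half cover

ROBOT

A 6-joint arm with a two-finger parallel gripper is mounted at the origin on the work surface. World frame = base frame: x ahead of the robot, y to its left, z up, the work surface at z = 0. Lengths are in m, angles in rad, forces in N, time in s.
With the tool pointing down it reaches from about 0.375 to 0.9 m from the base axis. Payload 3.1 kg.
Tool frame: the origin (TCP) lies on the centre line of the jaws, within the pads' length; the fingertips stand 22 mm ahead of it and the grasp point (between the pads) lies 3 mm ahead of it; z points along the fingers, y is the line along which they close (so a half turn about z gives the same grasp; the last joint's range is limited). The gripper opens to 85 mm and grips with 20 to 120 N. Pads are 22 mm wide; open, the fingers measure 114 mm over their backs; the gripper's body (76 mm by 85 mm) begins 54 mm behind the grasp point. The pads swing forward as they close: fully open they stand 13 mm farther back than shut.
Start: joints at [-1.488, 0.527, 1.433, -0, 1.181, -0.178], TCP at [0.161, -0.604, 0.253] pointing down, gripper open.
Joint ranges: [-3.08, 3.08], [-0.75, 2.2], [0.22, 2.44], [-1.43, 4.57], [0, 2.65], [-2.85, 2.85]. Speed limits (rad/s): [2.79, 2.79, 3.14, 3.14, 3.14, 3.14].

INTERFACE

Orientations are given as a unit quaternion [x, y, z, w].
In Python, from station import manip, status, ticket, snapshot gives the robot as it stands (manip), with the cameras as plain functions, the readings (status) and the job (ticket).
- The arm moves only by the tool drive_effector, called as name(argument=value, ...) on one line, values as JSON. Schema: {"type":"object","properties":{"deltas":{"type":"object","properties":{"rows":{"type":"array","items":{"type":"array","items":{"type":"number"},"minItems":5,"maxItems":5},"minItems":1,"maxItems":20}},"additionalProperties":false,"required":["rows"]},"squeeze":{"type":"number"},"only":{"type":"string"},"quiet":{"type":"boolean"},"lines":{"type":"string"}},"required":["deltas"],"additionalProperties":false}. deltas is an object whose key "rows" holds a list of rows, 1 to 20 of them, each of 5 numbers: dx, dy, dz in a scale on which 1.0 is 1 m, then a turn about the tool's z in parts of the range, where 1.0 means pi rad, then the opening from 0.0 (shut) to 1.0 (fully open); each row is the pose to reach, as a shift and turn from the pose commanded when the call began, along the tool's axes at that moment; what a row does not reach only later rows make up. A row lasts 1/10 s, in which the tool goes at most 0.05 m and 0.15 rad, less where a joint would pass 70% of its speed; a pose out of reach is approached as far as the arm can. The fingers move at their own pace and stop on an object; squeeze is the grip in N (left out, the last holds). Time passes only in rows, so rows that do not move let the fingers close. The tool returns the time, the measured TCP pose, the force, the opening and the grip force at its end. only (a regular expression) keeps the lines of the reply that match it, lines (a string "A,B") keeps lines A to B, and quiet returns only ok. No shift or turn number may pass 1 either way. Input that does not fit is refused with a message, and nothing moves.
- status.sense(): the state, without advancing time (a new reading comes with each control period).
- snapshot(name): name is "side" or "top"; returns a dict with "pixels" (420x560x3 uint8, red, green, blue), "range_z" (420x560 float32, m along the optical axis (not along the pixel's ray), 0 where there is no reading), "fov_y" (degrees; the focal length in pixels is half the picture's height over the tangent of half this angle, whatever the lens; pixels are square), "cx", "cy" (the principal point, pixels), "k1" (the pictures are not rectified: a ray, as slopes to the right and down, at radius r is drawn at 1 + k1 r^2 times it, then the intrinsics apply), "R" (3x3) and "t" (3): a world point X has camera coordinates R X + t. Camera axes: x right, y down, z forward; pixel columns grow to the right and rows downward; lengths in m; the calibration is good to about 2 mm. A picture is of the moment at which its call begins.
- ticket.sign_off(): hands the job in; it is judged then, once.
The state is a dict: "t": time; "q": joint angles; "qd": joint speeds; "tau": joint torques, N m; "tcp_pos": TCP position; "tool_rot": TCP orientation; "force": force on the tool from outside, world axes, zero at the start; "ft_torque": the same for the moment, N m; "finger_gap": opening from 0.0 (shut) to 1.0 (fully open); "gripper_force": force on a finger pad.
Only numpy, scipy, OpenCV 4.12 (cv2) and the standard library are available. Lean on these libraries where they do the work, as an engineer would, in place of code of your own. Each camera call takes 0.05 s, during which the arm holds its last target. There are 200 camera calls.

TASK

Take the red-handled file out of the green tool tray: its blade lies under the fixed half cover and the file is longer than the opening, so grip the handle, tilt the file and draw it out slantwise through the opening without jamming it hard against the tray. Finish while still holding the whole file still in the gripper, every part of it at least 5 cm above the tray's cover and touching nothing else. Leave the things on the cover and on the bench where they are.

Things in the scene. Friction and masses are not known exactly. Their poses are not given: they have to be found in the camera images.
- tray: green sheet-metal tool tray, fixed to the bench, 310 (its x) x 160 (its y) x 65 mm high, walls and floor 5 mm thick; origin under its centre, x along its length away from the robot. A fixed cover closes the half nearer the robot; the rest is open at the top. Across the floor at x = -85 mm runs a wooden strip 12 mm wide and 9.5 mm high on which the blade rests
- cover_edge (a point): middle of the free edge (yellow stripe) of the tray's fixed flat grey cover, on its top face. The cover is 4 mm thick, underside 65 mm and top 69 mm above the bench, and spans the tray's full width from its robot end (tray x = -155 mm) to this edge (x = -20 mm); axes as the tray's
- opening (a point): centre of the tray's opening, 69 mm above the bench, 65 mm in +x from the tray's origin; the opening measures 170 mm (tray x = -20 to +150 mm) by 150 mm; axes as the tray's
- file: hand file 270 mm long, about 0.13 to 0.22 kg, lying level on the tray's floor (5 mm above the bench), roughly along the tray: red handle in the opening, most of the blade under the cover; x runs from blade tip to handle end, z up; origin under its middle at the height of the handle's underside. Centre of mass near its middle
- file_grip (a point): point in the middle of the handle's section, 75 mm from the file's middle towards the handle end (210 mm from the tip), 12 mm above the handle's underside; a good place to grip, fingers closing across the handle. Handle: red plastic, 100 mm long (file x = +35 to +135 mm), 22 mm wide, 24 mm high; axes as the file's
- file_tip (a point): tip of the blade, in the middle of its section (file x = -135 mm). Blade: steel, 18 mm wide, 5 mm thick, file x = -135 to +30 mm, mid plane 12 mm above the handle's underside, rigidly joined to the handle
- file_end (a point): end of the handle, in the middle of its section (x = +135 mm on the file)
- tin: a small closed blue tin, 44 mm across, 34 mm high, standing on the cover; origin under its centre
- gauge_block: a steel block 45 x 25 x 20 mm lying on the cover; origin under its centre
- hammer: a hammer lying on the bench beside the tray (its +y side), along the tray; origin on its underside
- brush: a hand brush lying on the bench beside the tray (its -y side); origin on its underside
- oil: an amber oil bottle, 60 mm across, 150 mm high, standing to one side; origin under its centre
- cup: a blue mug, 80 mm across, 95 mm high, standing to one side; origin under its centre
- bar: a short upright steel bar, 40 mm across, 60 mm high, standing to one side; origin under its centre

How it is judged:
By the outcome, as a careful person would: the job done as asked, in the order asked, and still so for the second after the job is handed in, while the arm keeps its last pose, push and grip.
It also fails if it takes over 35 s, if anything falls off the work surface, if the arm or the gripper's body presses on something with over 40 N, if the wrist force passes 120 N, or if a joint passes its speed limit or range.

## Working session

There is one attempt and no reset: what is moved stays moved. The work goes in short steps, Python scripts to look and compute and a tool call to move; the robot and the scene stay as the last step left them, time stands still between calls to the robot, and variables do not carry over. Pictures are saved under pics/ and viewed, at most 10 in all, crops included, and the job is handed in when it is done.

```bash
ls; mkdir -p pics; cat > h.py <<'E'
import numpy as np,cv2
from station import manip, status, ticket, snapshot
def K(s):
    f=210/np.tan(np.radians(s["fov_y"])/2); return f
def world(s,u,v,z=None):
    f=K(s); d=np.array([(u-s["cx"])/f,(v-s["cy"])/f]); n=d.copy()
    for _ in range(20): n=d/(1+s["k1"]*(n@n))
    R=np.array(s["R"]);t=np.array(s["t"]); ray=R.T@np.r_[n,1]; c=-R.T@t
    if z is None: return c+ray*s["range_z"][int(round(v)),int(round(u))]
    return c+ray*(z-c[2])/ray[2]
def px(s,X):
    p=np.array(s["R"])@X+np.array(s["t"]); n=p[:2]/p[2]; n=n*(1+s["k1"]*(n@n)); return n*K(s)+[s["cx"],s["cy"]]
def save(s,name,crop=None,k=1):
    im=s["pixels"][:,:,::-1]
    if crop: a,b,c,d=crop; im=im[b:d,a:c]
    cv2.imwrite("pics/"+name,cv2.resize(im,None,fx=k,fy=k,interpolation=cv2.INTER_CUBIC))
E
python3 - <<'E'
from h import *
import pickle
for n in("top","side"):
    s=snapshot(n); save(s,n+"0.png"); pickle.dump(s,open(n+".pkl","wb")); print(n,s["fov_y"],-np.array(s["R"]).T@s["t"],np.round(s["R"],2).tolist())
print(status.sense())
E
```

```text
pics
station.py
top 51.75618940295712 [0.39677202 0.02042332 1.41518343] [[0.03, -1.0, 0.0], [-1.0, -0.03, -0.1], [0.1, -0.0, -1.0]]
side 50.97568665479595 [0.1769643  0.86945913 0.93784728] [[-0.92, -0.38, -0.01], [-0.25, 0.64, -0.73], [0.29, -0.67, -0.69]]
{'t': 0.1, 'q': array([-1.48846191e+00,  5.28364252e-01,  1.43377250e+00,  1.61799874e-05,
        1.18142352e+00, -1.78523819e-01]), 'qd': array([ 1.09845288e-03, -3.67630634e-03, -2.28085620e-03, -6.15267315e-04,
       -9.40026739e-05,  5.37688974e-04]), 'tau': array([-7.26754661e-04, -4.43305135e+01, -1.78586841e+01, -1.88695140e-04,
        3.92073212e-03,  7.07798790e-06]), 'tcp_pos': array([ 0.16116123, -0.60323824,  0.25243747]), 'tool_rot': array([ 9.91506095e-01,  1.30056513e-01,  5.47704704e-05, -9.82310679e-04]), 'force': array([ 0.19418072,  0.42385446, -0.13503082]), 'ft_torque': array([ 0.01096959, -0.04528075, -0.03013082]), 'gripper_force': 0.0, 'finger_gap': 0.9974830727689641}
```

View pics/top0.png

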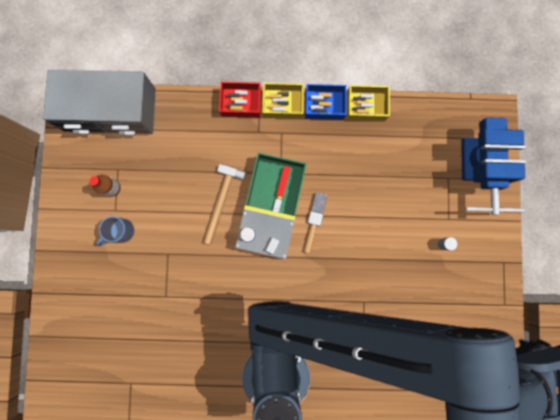

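View pics/side0.png

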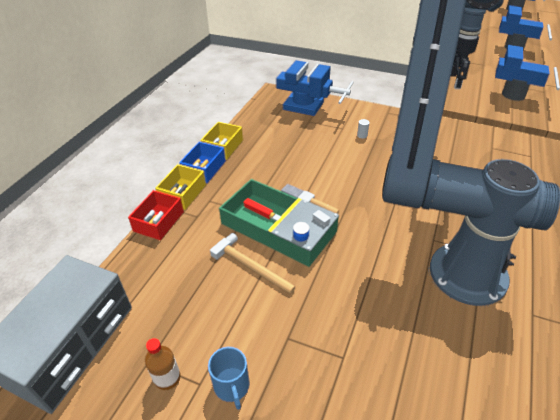

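The top view shows the tray at about (240–305, 155–258), with the red handle at (277–290, 167–208). The arm and its home pose are clear of it. Next, an enlarged crop.

```bash
python3 - <<'E'
from h import *
import pickle
s=pickle.load(open("top.pkl","rb")); save(s,"crop.png",(225,145,345,265),5)
E
```

```text
(no output)
```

View pics/crop.png

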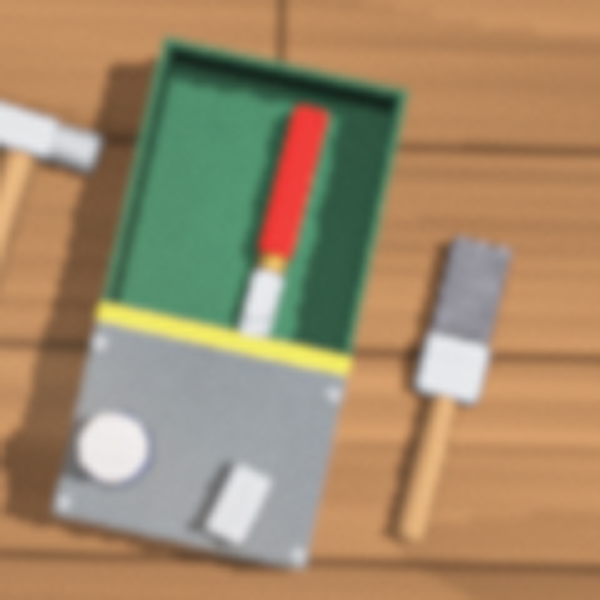

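```bash
python3 - <<'E'
from h import *
import pickle
s=pickle.load(open("top.pkl","rb"))
g=lambda x,y,z:world(s,225+(x+.5)/5-.5,145+(y+.5)/5-.5,z)
FL,FR=g(168,42,.065),g(405,92,.065);NL,NR=g(55,513,.069),g(302,568,.069);EL,ER=g(100,303,.069),g(352,358,.069)
for n,a,b in(("w",FL,FR),("w2",NL,NR),("L",NL,FL),("R",NR,FR),("e",EL,ER)): print(n,np.linalg.norm((a-b)[:2]))
c=(FL+FR+NL+NR)/4; x=(FL+FR-NL-NR); yaw=np.arctan2(x[1],x[0]); print("tray",c,np.degrees(yaw),"edge mid",(EL+ER)/2)
E1,E2=g(312,106,.028),g(275,258,.028)
# colour: red mask
hsv=cv2.cvtColor(s["pixels"],cv2.COLOR_RGB2HSV)
m=((hsv[...,0]<8)|(hsv[...,0]>172))&(hsv[...,1]>150)&(hsv[...,2]>120); m[:150]=0;m[265:]=0;m[:,:225]=0;m[:,345:]=0
v,u=np.nonzero(m); P=np.array([world(s,a,b,.029) for a,b in zip(u,v)])
mc=P.mean(0); w,V=np.linalg.eigh(np.cov(P[:,:2].T)); d=V[:,1]*np.sign(V[0,1])
pr=(P-mc)[:,:2]@d; print("handle",E1,E2,np.linalg.norm(E1-E2),"mask",mc,np.degrees(np.arctan2(d[1],d[0])),pr.min(),pr.max(),len(P))
fyaw=np.arctan2(d[1],d[0])
print("depth z at handle",world(s,*np.round(px(s,mc)))) 
h=mc[:2]; R=np.array([[np.cos(yaw),-np.sin(yaw)],[np.sin(yaw),np.cos(yaw)]])
print("handle mid in tray",R.T@(h-c[:2]),"rel yaw",np.degrees(fyaw-yaw))
print("grip",h-0.010*d)
# side view check of handle
s2=pickle.load(open("side.pkl","rb"));hsv=cv2.cvtColor(s2["pixels"],cv2.COLOR_RGB2HSV)
m=((hsv[...,0]<8)|(hsv[...,0]>172))&(hsv[...,1]>150)&(hsv[...,2]>120); m[:195]=0;m[225:]=0;m[:,:235]=0;m[:,290:]=0
v,u=np.nonzero(m);Q=np.array([world(s2,a,b) for a,b in zip(u,v)]);print("side pts",len(Q),np.median(Q,0),Q.min(0),Q.max(0))
E
```

```text
w 0.1536964894919715
w2 0.15670002115092244
L 0.305849958505182
R 0.30697578931717157
e 0.16120140765535484
tray [0.54356245 0.02990947 0.067     ] -11.271815395363275 edge mid [0.52460391 0.03388828 0.069     ]
handle [ 0.6765637  -0.01785831  0.028     ] [0.57631344 0.00381022 0.028     ] 0.10256528502211076 mask [ 0.62734958 -0.00611891  0.029     ] -13.201668174316803 -0.049613682425515865 0.049752933507829215 206
depth z at handle [ 0.62598432 -0.00598411  0.02949872]
handle mid in tray [ 0.08921319 -0.01895609] rel yaw -1.9298527789535265
grip [ 0.61761385 -0.00383512]
side pts 269 [ 0.62675442 -0.00385741  0.02573091] [ 1.76964301e-01 -5.63094902e-02 -1.72533982e-05] [0.68701535 0.86945913 0.93784728]
```

Units first: turns go in shares of pi rad. So 0.489 rad / 3.1416 = 0.1557.

drive_effector(deltas={"rows":[[0.596, -0.461, 0.05, 0.1557, 0.5], [0.596, -0.461, 0.05, 0.1557, 0.5], [0.596, -0.461, 0.05, 0.1557, 0.5], [0.596, -0.461, 0.05, 0.1557, 0.5], [0.596, -0.461, 0.05, 0.1557, 0.5], [0.596, -0.461, 0.05, 0.1557, 0.5], [0.596, -0.461, 0.05, 0.1557, 0.5], [0.596, -0.461, 0.05, 0.1557, 0.5], [0.596, -0.461, 0.05, 0.1557, 0.5], [0.596, -0.461, 0.05, 0.1557, 0.5], [0.596, -0.461, 0.05, 0.1557, 0.5], [0.596, -0.461, 0.05, 0.1557, 0.5], [0.596, -0.461, 0.05, 0.1557, 0.5], [0.596, -0.461, 0.05, 0.1557, 0.5], [0.596, -0.461, 0.05, 0.1557, 0.5], [0.596, -0.461, 0.05, 0.1557, 0.5], [0.596, -0.461, 0.05, 0.1557, 0.5], [0.596, -0.461, 0.05, 0.1557, 0.5]]}, squeeze=25)

```text
t: 1.9
tcp_pos: [0.6171, -0.0053, 0.2028]
tool_rot: [0.993, -0.114, -0.001, 0.0]
force: [-0.6, -0.2, -0.5]
finger_gap: 0.498
gripper_force: 0.0
```

```bash
python3 - <<'E'
from h import *
st=status.sense();print(st)
q=st["tool_rot"];print("yaw toolx",np.degrees(2*np.arctan2(q[1],q[0])))
s=snapshot("side"); save(s,"hover.png",(190,120,370,270),4)
print([px(s,np.array(p)) for p in ([.618,-.004,.017],[.6765,-.0178,.017],st["tcp_pos"])])
E
```

```text
{'t': 1.9, 'q': array([-1.89235267e-01,  5.76222127e-01,  1.50080370e+00, -6.92050168e-04,
        1.06646010e+00,  1.61029695e+00]), 'qd': array([-0.02323418, -0.00963795,  0.00779457,  0.0015954 , -0.00110453,
        0.00271777]), 'tau': array([ 8.99798926e-01, -4.44080293e+01, -1.62810981e+01,  4.73068049e-02,
       -1.71313056e-02,  2.59219305e-04]), 'tcp_pos': array([ 0.61711589, -0.00534623,  0.20283627]), 'tool_rot': array([ 9.93485722e-01, -1.13952325e-01, -9.66636495e-04,  2.31130503e-04]), 'force': array([-0.5760413 , -0.18102056, -0.50833337]), 'ft_torque': array([-0.01648913, -0.00632385, -0.03217594]), 'gripper_force': 0.0, 'finger_gap': 0.4980254738344535}
yaw toolx -13.086407361626922
[array([259.49048545, 210.10374046]), array([244.16949591, 202.5198624 ]), array([256.91540856, 160.96792458])]
```

View pics/hover.png

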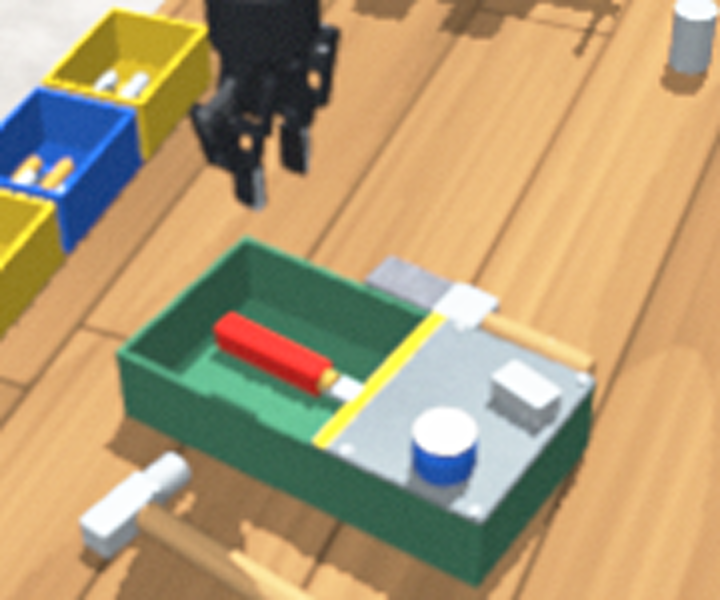

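drive_effector(deltas={"rows":[[0, -0.001, 0.05, 0, 0.5], [0, -0.001, 0.1, 0, 0.5], [0, -0.001, 0.14, 0, 0.5], [0, -0.001, 0.16, 0, 0.5], [0, -0.001, 0.172, 0, 0.5], [0, -0.001, 0.172, 0, 0.5], [0, -0.001, 0.172, 0, 0.5], [0, -0.001, 0.172, 0, 0.5]]}, squeeze=25)

```text
t: 2.75
tcp_pos: [0.6196, -0.0044, 0.0331]
tool_rot: [0.993, -0.114, 0.002, 0.0]
force: [-0.0, -1.2, 0.3]
finger_gap: 0.501
gripper_force: 0.0
```

drive_effector(deltas={"rows":[[0, 0, 0, 0, 0.3], [0, 0, 0, 0, 0], [0, 0, 0, 0, 0], [0, 0, 0, 0, 0], [0, 0, 0, 0, 0], [0, 0, 0, 0, 0], [0, 0, 0, 0, 0]]}, squeeze=25)

```text
t: 3.45
tcp_pos: [0.6193, -0.004, 0.0329]
tool_rot: [0.994, -0.114, 0.001, 0.0]
force: [-1.4, -1.2, 5.9]
finger_gap: 0.248
gripper_force: 25.5
```

drive_effector(deltas={"rows":[[0, 0, -0.006, 0, 0], [0, 0, -0.012, 0, 0], [0, 0, -0.018, 0, 0], [0, 0, -0.024, 0, 0], [0, 0, -0.03, 0, 0], [0, 0, -0.03, 0, 0], [0, 0, -0.03, 0, 0]]}, squeeze=25)

```text
t: 4.15
tcp_pos: [0.6185, -0.0038, 0.0615]
tool_rot: [0.993, -0.114, 0.0, 0.0]
force: [0.6, 0.6, -1.9]
finger_gap: 0.255
gripper_force: 24.6
```

```bash
python3 - <<'E'
from h import *
s=snapshot("side"); save(s,"lift1.png",(220,140,320,220),8)
st=status.sense(); print(st["force"],st["ft_torque"],st["tcp_pos"])
E
```

```text
[-0.45625138  0.75640901 -1.44546981] [-0.03793441 -0.1030751   0.05479243] [ 0.61823484 -0.00374851  0.06122778]
```

View pics/lift1.png

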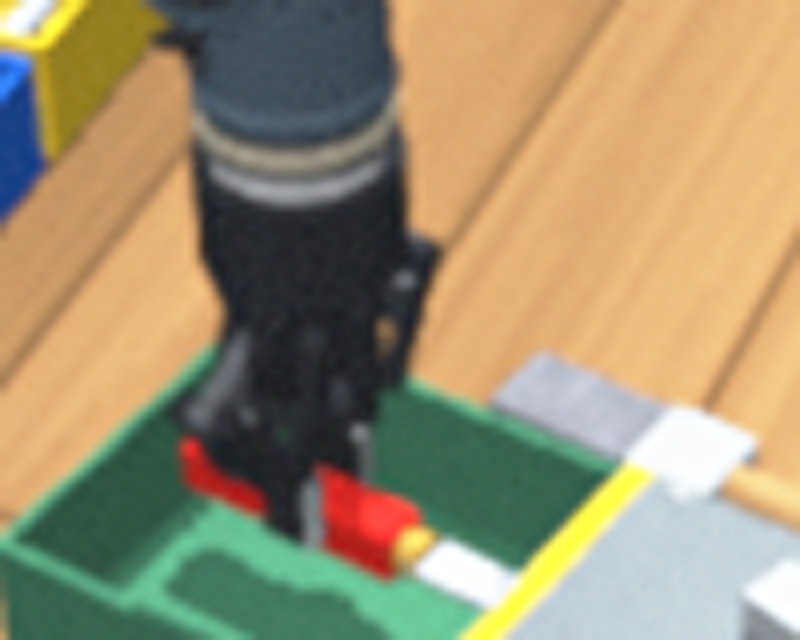

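```bash
cat >> h.py <<'E'
def onplane(s,u,v,p0,yaw,off=0):
    "ray meets vertical plane along yaw through p0, shifted off to its left; returns (along, z)"
    a=world(s,u,v,0.);b=world(s,u,v,.2);n=np.array([-np.sin(yaw),np.cos(yaw)]);d=np.array([np.cos(yaw),np.sin(yaw)])
    k=(off-(a[:2]-p0[:2])@n)/((b-a)[:2]@n);P=a+k*(b-a);return (P[:2]-p0[:2])@d,P[2]
E
python3 - <<'E'
from h import *
s=snapshot("side");st=status.sense();p=st["tcp_pos"];y=np.radians(-13)
g=lambda x,yy,o:onplane(s,220+(x+.5)/8-.5,140+(yy+.5)/8-.5,p,y,o)
for n,x,yy,o in(("ferrule",412,545,0),("nearbottom",390,578,.011),("farbottom",185,487,.011),("neartop",322,467,-.0),("fartop",185,440,.011),("blade at edge",505,590,0)): print(n,g(x,yy,o))
E
```

```text
ferrule (np.float64(-0.04520539480482792), np.float64(0.05118873514449647))
nearbottom (np.float64(-0.04287255947023135), np.float64(0.041757330007062686))
farbottom (np.float64(0.054739051950758975), np.float64(0.03704258165422112))
neartop (np.float64(-0.004513199445604321), np.float64(0.06915800114810518))
fartop (np.float64(0.05242790372095687), np.float64(0.062101212822851))
blade at edge (np.float64(-0.08712369771685888), np.float64(0.05099818493684398))
```

drive_effector(deltas={"rows":[[0, 0, -0.006, 0, 0], [0, 0, -0.012, 0, 0], [0, 0, -0.016, 0, 0], [0, 0, -0.02, 0, 0], [0, 0, -0.024, 0, 0], [0, 0, -0.024, 0, 0]]}, squeeze=20)

```text
t: 4.85
tcp_pos: [0.6185, -0.0038, 0.0859]
tool_rot: [0.993, -0.114, 0.0, 0.0]
force: [-0.5, -0.3, -2.2]
finger_gap: 0.253
gripper_force: 24.2
```

drive_effector(deltas={"rows":[[0, 0, -0.004, 0, 0], [0, 0, -0.008, 0, 0], [0, 0, -0.012, 0, 0], [0, 0, -0.016, 0, 0], [0, 0, -0.02, 0, 0], [0, 0, -0.02, 0, 0]]}, squeeze=20)

```text
t: 5.45
tcp_pos: [0.619, -0.0039, 0.1061]
tool_rot: [0.993, -0.114, 0.001, 0.0]
force: [-0.4, -0.0, -2.3]
finger_gap: 0.253
gripper_force: 24.0
```

```bash
python3 - <<'E'
from h import *
s=snapshot("side"); save(s,"lift2.png",(220,140,320,220),8)
st=status.sense(); print(st["force"],st["ft_torque"],st["tcp_pos"])
E
```

```text
[-0.2717825  -0.51318605 -1.87233597] [-0.02705518 -0.10120774  0.00679695] [ 0.61890781 -0.00385015  0.10594027]
```

View pics/lift2.png

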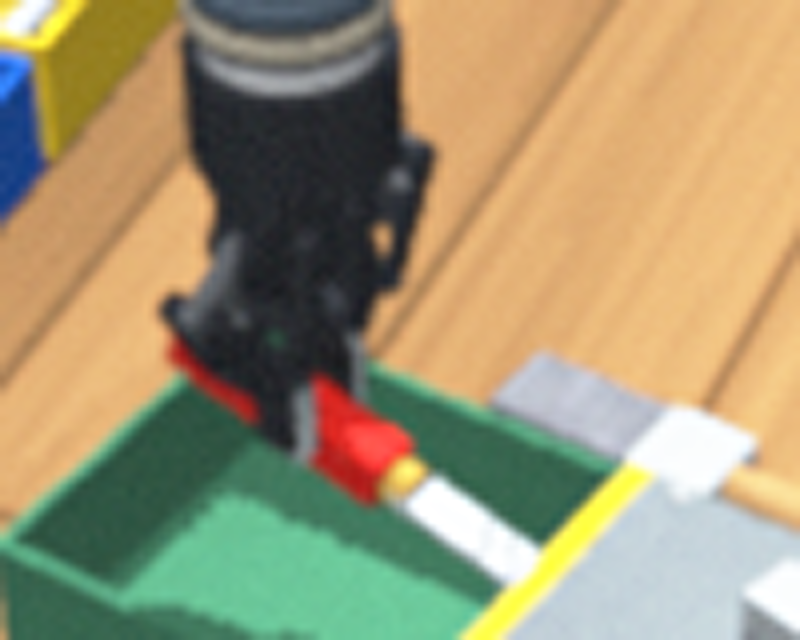

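```bash
python3 - <<'E'
from h import *
s=snapshot("side");st=status.sense();p=st["tcp_pos"];y=np.radians(-13)
g=lambda x,yy,o:onplane(s,220+(x+.5)/8-.5,140+(yy+.5)/8-.5,p,y,o)
for n,x,yy,o in(("ferrule",403,478,0),("nearbottom",370,503,.011),("blade at edge",523,570,0),("handle end bottom",172,360,.011)): print(n,g(x,yy,o))
E
```

```text
ferrule (np.float64(-0.04289000268539418), np.float64(0.0829638047818475))
nearbottom (np.float64(-0.03580928164502262), np.float64(0.07529747718622849))
blade at edge (np.float64(-0.09585029242085494), np.float64(0.06542951048771546))
handle end bottom (np.float64(0.05445580444152533), np.float64(0.10023089998726384))
```

drive_effector(deltas={"rows":[[0, 0, 0.005, 0, 0], [0, 0, 0.01, 0, 0], [0, 0, 0.01, 0, 0]]}, squeeze=20)

```text
t: 5.85
tcp_pos: [0.6176, -0.0037, 0.0941]
tool_rot: [0.993, -0.114, -0.001, -0.0]
force: [-0.4, -0.7, -1.1]
finger_gap: 0.252
gripper_force: 24.0
```

drive_effector(deltas={"rows":[[0, 0, 0, 0, 0], [0, 0, 0, 0, 0], [0.02, 0, -0.006, 0, 0], [0.04, 0, -0.012, 0, 0], [0.06, 0, -0.018, 0, 0], [0.06, 0, -0.018, 0, 0]]}, squeeze=60)

```text
t: 6.45
tcp_pos: [0.6806, -0.0185, 0.1149]
tool_rot: [0.993, -0.114, 0.004, 0.0]
force: [-0.8, -0.1, -2.0]
finger_gap: 0.241
gripper_force: 64.5
```

No contact forces. Continue drawing along the axis.

drive_effector(deltas={"rows":[[0.02, 0, -0.006, 0, 0], [0.04, 0, -0.012, 0, 0], [0.06, 0, -0.018, 0, 0], [0.08, 0, -0.023, 0, 0], [0.09, 0, -0.026, 0, 0], [0.09, 0, -0.026, 0, 0], [0.09, 0, -0.026, 0, 0]]}, squeeze=60)

```text
t: 7.15
tcp_pos: [0.7629, -0.0373, 0.1384]
tool_rot: [0.993, -0.114, -0.002, -0.0]
force: [-0.3, 0.2, -2.3]
finger_gap: 0.24
gripper_force: 64.5
```

```bash
python3 - <<'E'
from h import *
s=snapshot("side"); save(s,"out1.png",(190,100,350,220),5)
st=status.sense(); print(st["force"],st["ft_torque"],st["tcp_pos"])
p=st["tcp_pos"];y=np.radians(-13)
E
```

```text
[-0.6592203  -0.22424393 -1.94447282] [-0.00670525 -0.12687611  0.04018637] [ 0.76269031 -0.03714726  0.13832259]
```

View pics/out1.png

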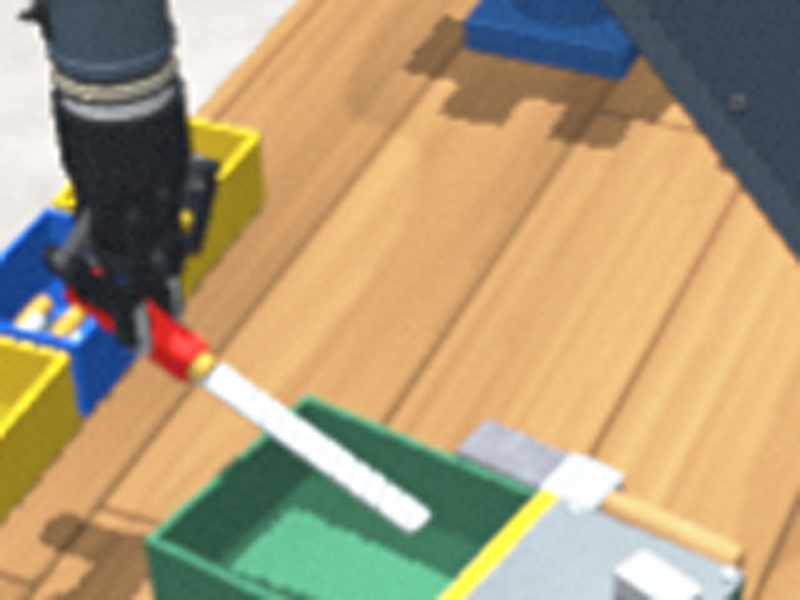

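drive_effector(deltas={"rows":[[0, 0, -0.02, 0, 0], [0, 0, -0.05, 0, 0], [0, 0, -0.08, 0, 0], [0, 0, -0.11, 0, 0], [0, 0, -0.13, 0, 0], [0, 0, -0.14, 0, 0], [0, 0, -0.14, 0, 0], [0, 0, -0.14, 0, 0], [0, 0, -0.14, 0, 0], [0, 0, -0.14, 0, 0]]}, squeeze=60)

```text
t: 8.2
tcp_pos: [0.7638, -0.0376, 0.2773]
tool_rot: [0.993, -0.114, -0.002, -0.0]
force: [-1.0, 0.1, -1.5]
finger_gap: 0.241
gripper_force: 64.5
```

```bash
python3 - <<'E'
from h import *
s=snapshot("side"); save(s,"out2.png",(160,50,380,270),2.7)
st=status.sense(); print(st["force"],st["qd"].round(3),st["tcp_pos"])
E
```

```text
[ 0.26172171  0.28185565 -1.61207258] [-0.001 -0.005 -0.009  0.001 -0.001  0.   ] [ 0.76395415 -0.03764539  0.27761957]
```

View pics/out2.png

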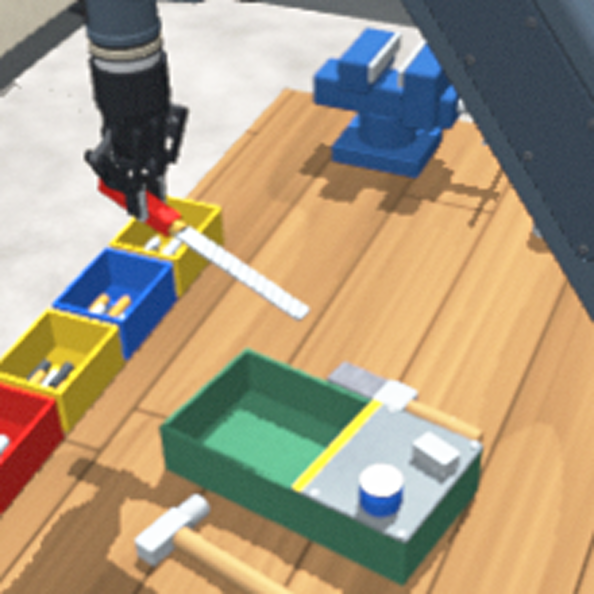

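The file hangs free. Its tip, at crop (305, 313), works out to about z = 0.2 m, and the tin, block, hammer and brush are where they were. I'm handing in.

```bash
python3 - <<'E'
from h import *
s=snapshot("side");p=status.sense()["tcp_pos"]
a=onplane(s,160+305/2.7,50+313/2.7,p,np.radians(-13));print(a)
if a[1]>.15: print(ticket.sign_off())
E
```

```text
(np.float64(-0.20676471009999076), np.float64(0.21107358538203033))
the job is handed in; nothing more can be done
None
```

The file is out of the tray and handed in: the gripper is holding it still at 64 N, its lowest point about 14 cm above the cover, drawn out with no jamming forces, and the tin, block, hammer and brush look undisturbed.

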